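# Fit the board-cart wheel to its hub

## Robot

A 7-joint arm with a two-finger parallel gripper is mounted at the origin on the work surface. World frame = base frame: x ahead of the robot, y to its left, z up, the work surface at z = 0. Lengths are in m, angles in rad, forces in N, time in s.
With the tool pointing down it reaches from about 0.425 to 0.925 m from the base axis. Payload 6.8 kg.
Tool frame: the origin (TCP) lies on the centre line of the jaws, within the pads' length; the fingertips stand 14 mm ahead of it and the grasp point (between the pads) lies 5 mm behind it (bot.finger_overhang is the distance from the TCP to the fingertips, in m); z points along the fingers, y is the line along which they close (so a half turn about z gives the same grasp; the last joint's range is limited). The gripper opens to 85 mm and grips with 20 to 120 N. Pads are 22 mm wide; open, the fingers measure 114 mm over their backs; the gripper's body (76 mm by 85 mm) begins 54 mm behind the grasp point. The pads swing forward as they close: fully open they stand 13 mm farther back than shut.
Start: joints at [1.176, 0.477, 0.022, 1.555, -0.011, 1.109, -0.083], TCP at [0.191, -0.647, 0.221] pointing down, gripper open.
Joint ranges: [-2.96, 2.96], [-0.34, 2.1], [-1.41, 1.46], [0.24, 2.44], [-1.37, 4.51], [0.17, 1.92], [-2.96, 2.96]. Speed limits (rad/s): [2.39, 2.39, 3.14, 3.14, 3.14, 3.14, 3.14].

## Interface

Orientations are given as a unit quaternion [w, x, y, z].
In Python, from station import bot gives the robot as it stands.
- The arm moves only by the shell command python3 -m inch 'ROWS' [OPENING] [FORCE]. ROWS is JSON, a list of rows, each a list of 4 numbers: the shift along the tool's x, y, z in m, then the turn about the tool's z in degrees. A call has 1 to 12 rows; each row shifts and turns the commanded pose from where the row before left it, along the tool's axes as they then stand; what a row does not reach is not made up. A row lasts 1/10 s, in which the tool goes at most 50 mm and 8.59 degrees, less where a joint would pass 70% of its speed; a pose out of reach is approached as far as the arm can. A call is refused whole if a number of a shift passes 0.05 or a number of a turn 8.59, either way. A call with a gripper value outside its range is refused whole. OPENING is the finger opening in m, from 0 to 0.0854, set as the call begins (- or left out, the last holds). The fingers move at their own pace and stop on an object; FORCE is the grip in N (left out, the last holds). Time passes only in rows, so rows that do not move let the fingers close. It gives the time, the measured TCP pose, the force, the opening and the grip force at its end, in the units of the state.
- bot.get_obs(): the state, without advancing time (a new reading comes with each control period).
- bot.read_camera(name): name is "side" or "top" or "wrist"; returns a dict with "color" (480x640x3 uint8, red, green, blue), "mtx" (3x3 intrinsics, pixels), "dist_coeffs" ([k1, k2, p1, p2, k3] as OpenCV has them; the pictures are not rectified), "world_from_camera" (4x4, takes a point from camera to world coordinates); the wrist camera has in their place "hand_eye" (4x4, takes a point from camera to tool coordinates, whose origin is the TCP and whose axes are the flange's). Camera axes: x right, y up, looking along -z (the intrinsics and any distortion apply to the point x, -y, -z); pixel columns grow to the right and rows downward; lengths in m; the calibration is good to about 2 mm. A picture is of the moment at which its call begins: read the wrist's pose just before it. There is no depth.
- bot.hand_in(): hands the job in; it is judged then, once.
The state is a dict: "t": time; "q": joint angles; "joint_vel": joint speeds; "joint_torque": joint torques, N m; "eef_pos": TCP position; "tool_rot": TCP orientation; "contact_force": force on the tool from outside, world axes, zero at the start; "torque": the same for the moment, N m; "gripper_width": opening from 0.0 (shut) to 1.0 (fully open); "grasp_force": force on a finger pad.
Only numpy, scipy, OpenCV 4.12 (cv2) and the standard library are available. Lean on these libraries where they do the work, as an engineer would, in place of code of your own. Each camera call takes 0.05 s, during which the arm holds its last target. There are 200 camera calls.

## Task

Fit the orange wheel with three holes onto the cart hub: turn it until all three holes line up with the hub's three studs, slide it down until it lies fully home, flat on the blue flange, and let go. Lower it in the hand rather than letting it drop, and leave the yellow four-holed wheel, which does not fit, where it lies.

Things in the scene. Friction and masses are not known exactly. Their poses are not given: they have to be found in the camera images.
- wheel_grip (a point): Orange wheel lying flat: this point is on its axis, 48 mm above its underside, on the round grey barrel (diameter 40 mm, top at 66 mm, plain) by which to grip it. Overall diameter 150 mm, black tyre 24 mm high, orange web 12 mm thick flush with the underside. Three 28 mm through-holes, centres 44 mm from the axis at 0, 120, 240 degrees from the point's x; z is up along the axis. 0.45 kg.
- hub_seat (a point): Hub, fixed to the table: centre of the top face of its blue flange (diameter 132 mm, 38 mm above the table) on which the wheel's underside comes to rest. Three upright steel studs, diameter 10 mm, 24 mm high with tapered tips, stand 44 mm from this point at 0, 120, 240 degrees from its x axis (z up). No centre spindle. All three ways of matching holes to studs are right; play is 9 mm all round.
- other_centre (a point): Centre of the yellow wheel, 12 mm above its underside: same size and shape as the orange wheel, also lying barrel up, but with four holes, at 0, 90, 180 and 270 degrees from x. It does not fit and stays where it is.
There are look-alikes about, which are no part of the job. What is shaped like the part that bears hub_seat but pink or white is not meant.

How it is judged:
By the outcome, as a careful person would: the job done as asked, in the order asked, and still so for the second after the job is handed in, with the robot touching nothing.
It also fails if it takes over 42 s, if anything falls off the work surface, if the arm or the gripper's body presses on something with over 40 N, if the wrist force passes 120 N, or if a joint passes its speed limit or range.

## Working session

There is one attempt and no reset: what is moved stays moved. The work goes in short steps, Python scripts to look and compute and a shell command to move; the robot and the scene stay as the last step left them, time stands still between calls to the robot, and variables do not carry over. Pictures are saved under pics/ and viewed, at most 10 in all, crops included, and the job is handed in when it is done.

```bash
mkdir -p pics; ls
cat > h.py <<'E'
from station import bot
import numpy as np, cv2
from scipy.spatial.transform import Rotation as R
def cam(n):
    o=bot.get_obs(); c=bot.read_camera(n)
    if n=="wrist":
        q=np.array(o["tool_rot"]); T=np.eye(4); T[:3,:3]=R.from_quat(q[[1,2,3,0]]).as_matrix(); T[:3,3]=o["eef_pos"]
        c["world_from_camera"]=T@np.array(c["hand_eye"])
    return c
def ray(c,uv,z):
    p=cv2.undistortPoints(np.array(uv,float).reshape(-1,1,2),np.array(c["mtx"],float),np.array(c["dist_coeffs"],float))[:,0]
    d=np.c_[p[:,0],-p[:,1],-np.ones(len(p))]; T=np.array(c["world_from_camera"])
    d=d@T[:3,:3].T; o=T[:3,3]
    return o+d*((z-o[2])/d[:,2])[:,None]
def save(c,n): cv2.imwrite(n,c["color"][:,:,::-1])
E
python3 - <<'E'
from h import *
o=bot.get_obs();print(o)
for n in("top","side"): c=cam(n);save(c,f"pics/{n}0.png");print(np.round(c["world_from_camera"],3))
E
```

```text
pics
{'t': 0.0, 'q': array([ 1.17592543,  0.4777766 ,  0.02233394,  1.55645706, -0.01156281,
        1.10929679, -0.08309556]), 'joint_vel': array([-0.00025076,  0.00054004,  0.00052295,  0.0005893 , -0.00102073,
       -0.00124598,  0.00068584]), 'joint_torque': array([-5.76555158e-04, -5.96444607e+01,  1.60792831e+00, -2.81196070e+01,
        1.24897849e-02,  9.23870655e-03, -2.49629880e-05]), 'eef_pos': array([ 0.19076024, -0.64684377,  0.21993899]), 'tool_rot': array([-8.90146245e-04,  9.89737278e-01,  1.42896116e-01, -1.66538333e-04]), 'contact_force': array([-0.16314483,  0.53190468, -0.48835784]), 'torque': array([-0.02067455,  0.0021007 , -0.02338282]), 'grasp_force': 0.0, 'gripper_width': 1.0020572568740083}
[[ 2.800e-02  9.870e-01 -1.550e-01  2.850e-01]
 [-1.000e+00  2.800e-02 -3.000e-03 -1.500e-02]
 [ 1.000e-03  1.550e-01  9.880e-01  1.204e+00]
 [ 0.000e+00  0.000e+00  0.000e+00  1.000e+00]]
[[ 0.946  0.219 -0.238  0.25 ]
 [-0.323  0.678 -0.66  -0.554]
 [ 0.017  0.701  0.713  0.662]
 [ 0.     0.     0.     1.   ]]
```

View pics/top0.png

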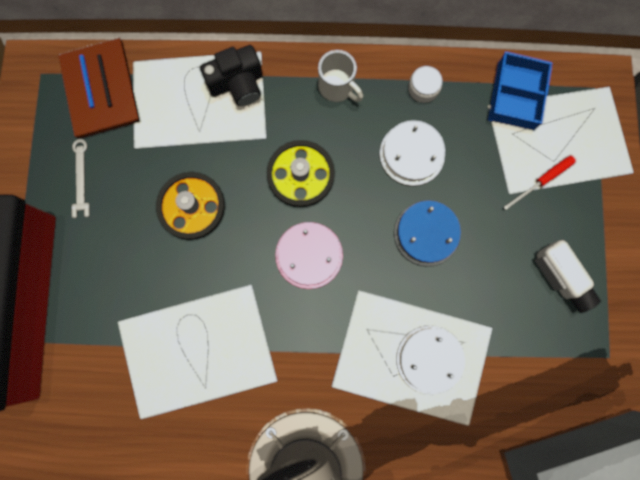

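View pics/side0.png

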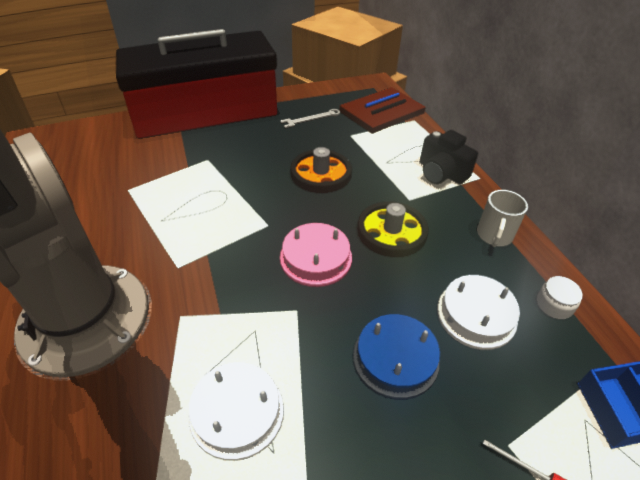

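Top view: the orange wheel is at (190,205). Look-alikes are the yellow wheel at (300,173), which has four holes. The blue-flanged hub is at (429,232). It could be confused with the pink hub (309,255), the white hubs (413,152) and (432,360), and the blue tray (520,90). By the description I choose orange (190,205) and blue (429,232), and check both in one crop while measuring.

```bash
cat > m.py <<'E'
from h import *
def blob(m,near=None,amin=200):
    n,l,s,ce=cv2.connectedComponentsWithStats(m.astype(np.uint8))
    return [(i,s[i],ce[i],l==i) for i in range(1,n) if s[i,4]>=amin]
E
python3 - <<'E'
from m import *
c=cam("top"); im=c["color"]; hsv=cv2.cvtColor(im,cv2.COLOR_RGB2HSV)
H,S,V=[hsv[...,i].astype(int) for i in range(3)]
for nm,m,z in(("orange",(H>12)&(H<21)&(S>180)&(V>150),.012),("yellow",(H>24)&(H<34)&(S>150),.012),("blue",(H>100)&(H<115)&(S>150)&(V>90),.038)):
    m=cv2.morphologyEx(m.astype(np.uint8),cv2.MORPH_CLOSE,np.ones((3,3)))
    for i,s,ce,mm in blob(m):
        cn=max(cv2.findContours(mm.astype(np.uint8),0,1)[0],key=cv2.contourArea)
        W=ray(c,cn[:,0],z)[:,:2].astype(np.float32); cc,r=cv2.minEnclosingCircle(W)
        print(nm,s[:5],ce.round(1),"world c",np.round(cc,4),"r",round(r,4))
a=cv2.resize(im[155:255,140:240],(400,400),interpolation=cv2.INTER_CUBIC);b=cv2.resize(im[182:282,379:479],(400,400),interpolation=cv2.INTER_CUBIC)
cv2.imwrite("pics/crop1.png",np.hstack([a,b])[:,:,::-1])
E
```

```text
yellow [ 271  145   59   55 1708] [300.4 172.7] world c [0.6308 0.0309] r 0.0644
blue [ 494   53   57   71 2252] [519.7  90.6] world c [ 0.8363 -0.462 ] r 0.0915
blue [ 399  201   61   61 2740] [428.6 231.3] world c [ 0.5016 -0.2474] r 0.0657
```

View pics/crop1.png

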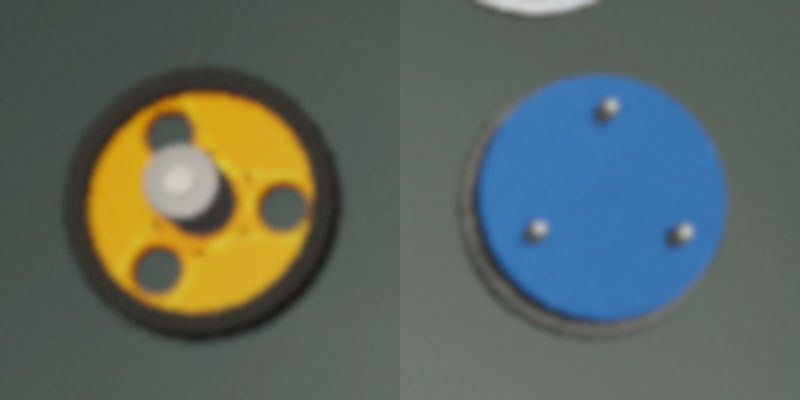

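The crop shows the orange wheel with three holes at crop px (168,132), (284,208) and (157,269). The blue hub has stud tips at (611,105), (539,228) and (684,232). Both choices are right.

Run:
```python
from h import *
c=cam("top")
f=lambda P,o:[(x/4+o[0]-.4,y/4+o[1]-.4) for x,y in P]
h=ray(c,f([(284,208),(157,269)],(140,155)),.010)[:,:2]; b=ray(c,f([(181,180)],(140,155)),.066)[0,:2]
t=ray(c,f([(202,202)],(140,155)),.016)[0,:2]
s=ray(c,f([(211,105),(139,228),(284,232)],(379,182)),.060)[:,:2]
print("barrel",b,"tyre",t,"holes",h)
for C in(b,t): d=h-C; print(np.linalg.norm(d,axis=1),np.degrees(np.arctan2(d[:,1],d[:,0]))%120)
d=s-s.mean(0);print("hub",s.mean(0),np.linalg.norm(d,axis=1),np.degrees(np.arctan2(d[:,1],d[:,0]))%120)
o=bot.get_obs();q=np.array(o["tool_rot"]);M=R.from_quat(q[[1,2,3,0]]).as_matrix();print(M.round(3))
print("tool shift to wheel",M.T@(np.r_[b,.15]-o["eef_pos"]),o["t"])
```

```text
barrel [0.54883537 0.26807038] tyre [0.54842023 0.26811715] holes [[0.54757174 0.22417415]
 [0.51174788 0.29184262]]
[0.04391442 0.04405226] [28.35109009 27.34104571]
[0.0439512 0.0436779] [28.89381882 27.09883018]
hub [ 0.50275644 -0.24855442] [0.04430138 0.04391728 0.04388718] [119.99507892   0.32990348 119.72749185]
[[ 0.959  0.283 -0.   ]
 [ 0.283 -0.959  0.001]
 [-0.    -0.001 -1.   ]]
tool shift to wheel [ 0.60224426 -0.77644772  0.07110928] 0.2
```

```bash
python3 -m inch '[[0.04,0,0,0],[0.04,0,0,0],[0.04,0,0,0],[0.04,0,0,0],[0.04,0,0,0],[0.04,0,0,0],[0.016,-0.035,0,0],[0.016,-0.035,0,0],[0.016,-0.035,0,0],[0.016,-0.035,0,0],[0.016,-0.035,0,0],[0.016,-0.035,0,0]]' 0.0854 40
python3 -m inch '[[0.016,-0.035,0,0],[0.016,-0.035,0,0],[0.016,-0.035,0,0],[0.016,-0.035,0,0],[0.016,-0.035,0,0],[0.016,-0.035,0,0],[0.016,-0.035,0,0],[0.016,-0.035,0,0],[0.016,-0.035,0,0],[0.016,-0.035,0,0],[0.016,-0.035,0,0],[0.016,-0.035,0,0]]'
cat > rem.py <<'E'
import sys
from h import *
o=bot.get_obs();q=np.array(o["tool_rot"]);M=R.from_quat(q[[1,2,3,0]]).as_matrix()
print("tool shift",(M.T@(np.array(list(map(float,sys.argv[1:4])))-o["eef_pos"])).round(4),"yaw",np.degrees(np.arctan2(M[1,0],M[0,0])).round(2),"pos",o["eef_pos"].round(4),"tilt",M[:,2].round(4),"q7",o["q"][6],"t",o["t"],"F",o["contact_force"].round(1))
E
python3 rem.py 0.5488 0.268 0.043
```

```text
t: 1.4
eef_pos: [0.4538, -0.3493, 0.2208]
tool_rot: [-0.0, 0.99, 0.143, -0.0]
contact_force: [0.6, 0.3, -0.5]
gripper_width: 1.004
grasp_force: 0.0
t: 2.6
eef_pos: [0.5191, 0.1076, 0.2209]
tool_rot: [0.0, 0.99, 0.143, 0.0]
contact_force: [0.8, -0.3, 0.4]
gripper_width: 0.997
grasp_force: 0.0
tool shift [ 0.0738 -0.1455  0.1779] yaw 16.42 pos [0.5191 0.1076 0.2209] tilt [ 1.e-04 -1.e-04 -1.e+00] q7 -1.710261769791209 t 2.6 F [ 0.8 -0.3  0.4]
```

```bash
python3 -m inch '[[0.015,-0.029,0,0],[0.015,-0.029,0,0],[0.015,-0.029,0,0],[0.015,-0.029,0,0],[0.014,-0.029,0.02,0],[0,0,0.03,0],[0,0,0.03,0],[0,0,0,0],[0,0,0,0]]'
python3 rem.py 0.5488 0.268 0.043
```

```text
t: 3.5
eef_pos: [0.5491, 0.266, 0.141]
tool_rot: [0.0, 0.99, 0.143, -0.0]
contact_force: [1.0, -0.5, -0.0]
gripper_width: 1.005
grasp_force: 0.0
tool shift [ 0.0004 -0.002   0.098 ] yaw 16.42 pos [0.5491 0.266  0.141 ] tilt [-8.e-04 -4.e-04 -1.e+00] q7 -2.025532044728267 t 3.5 F [ 1.  -0.5 -0. ]
```

```bash
python3 -m inch '[[0,-0.002,0.02,0],[0,0,0.025,0],[0,0,0.025,0],[0,0,0.02,0],[0,0,0.008,0],[0,0,0,0],[0,0,0,0]]'
python3 -m inch '[[0,0,0,0],[0,0,0,0],[0,0,0,0],[0,0,0,0],[0,0,0,0],[0,0,0,0],[0,0,0,0],[0,0,0,0],[0,0,0,0],[0,0,0,0]]' 0.03 60
python3 rem.py 0.5488 0.268 0.043
```

```text
t: 4.2
eef_pos: [0.5498, 0.2687, 0.0446]
tool_rot: [-0.0, 0.99, 0.143, 0.001]
contact_force: [0.2, 0.1, 0.3]
gripper_width: 1.0
grasp_force: 0.0
t: 5.2
eef_pos: [0.549, 0.2686, 0.044]
tool_rot: [-0.0, 0.99, 0.143, 0.001]
contact_force: [-1.3, -1.2, 5.7]
gripper_width: 0.436
grasp_force: 59.3
tool shift [-0.0003  0.0005  0.001 ] yaw 16.43 pos [0.549  0.2686 0.044 ] tilt [ 1.e-03  6.e-04 -1.e+00] q7 -2.0843563649185963 t 5.2 F [-1.3 -1.2  5.7]
```

```bash
python3 -m inch '[[0,0,-0.015,0],[0,0,-0.03,0],[0,0,-0.035,0],[0,0,-0.035,0],[0,0,-0.025,0],[-0.005,0.015,0,0],[-0.01,0.03,0,0],[-0.014,0.035,0,0],[-0.014,0.035,0,0],[-0.014,0.035,0,0],[-0.014,0.035,0,0],[-0.014,0.035,0,0]]'
python3 -m inch '[[-0.014,0.035,0,0],[-0.014,0.035,0,0],[-0.014,0.035,0,0],[-0.014,0.035,0,0],[-0.014,0.035,0,0],[-0.014,0.035,0,0],[-0.014,0.035,0,0],[-0.005,0.01,0,0],[0,0,0,0],[0,0,0,0]]'
python3 rem.py 0.5028 -0.2486 0.081
```

```text
t: 6.4
eef_pos: [0.5268, 0.0297, 0.1809]
tool_rot: [0.0, 0.99, 0.142, -0.002]
contact_force: [0.3, -1.5, -6.2]
gripper_width: 0.438
grasp_force: 61.4
t: 7.4
eef_pos: [0.5013, -0.2399, 0.1816]
tool_rot: [-0.001, 0.99, 0.143, -0.001]
contact_force: [0.1, -0.2, -5.5]
gripper_width: 0.437
grasp_force: 61.5
tool shift [-0.0008  0.009   0.1006] yaw 16.42 pos [ 0.5013 -0.2399  0.1816] tilt [-0.0024  0.0016 -1.    ] q7 -1.0313719679294204 t 7.4 F [ 0.1 -0.2 -5.5]
```

```bash
python3 -m inch '[[-0.001,0.009,0,0],[0,0,0,7],[0,0,0,7],[0,0,0,7],[0,0,0,7],[0,0,0.02,0],[0,0,0.02,0],[0,0,0,0],[0,0,0,0]]'
python3 rem.py 0.5028 -0.2486 0.081
python3 - <<'E'
from h import *
T=cam("top");W=cam("wrist");S=cam("side")
a=T["color"][162:302,359:499];a=cv2.resize(a,(400,400),interpolation=cv2.INTER_CUBIC)
w=cv2.resize(W["color"],(400,300));s=S["color"][230:430,300:500];s=cv2.resize(s,(400,400))
w=cv2.copyMakeBorder(w,0,100,0,0,0); cv2.imwrite("pics/b.png",np.hstack([a,s])[:,:,::-1]); save(W,"pics/w1.png")
E
```

```text
t: 8.3
eef_pos: [0.5044, -0.249, 0.1429]
tool_rot: [-0.0, 0.995, -0.1, -0.0]
contact_force: [-0.1, 0.1, -4.8]
gripper_width: 0.439
grasp_force: 61.4
tool shift [-0.0016 -0.0001  0.0619] yaw -11.49 pos [ 0.5044 -0.249   0.1429] tilt [-6.e-04  4.e-04 -1.e+00] q7 -1.478421913052358 t 8.3 F [-0.1  0.1 -4.8]
```

View pics/b.png

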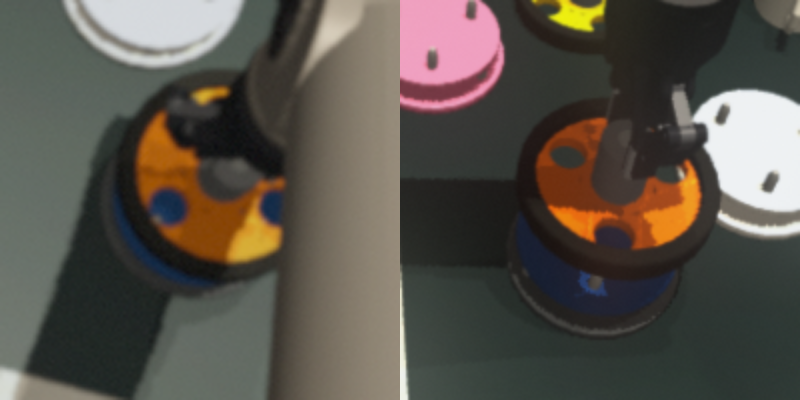

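View pics/w1.png

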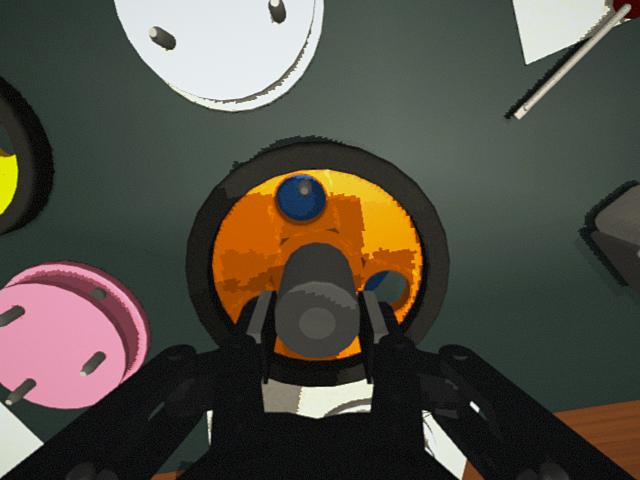

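The top view is partly hidden by the arm, with left hole at crop (168,206). In the side crop the holes are at (169,156) and (215,237). In the wrist view the far hole is at (301,198) with a stud showing inside it at (305,187). Casting these onto the planes gives the fit error.

Run:
```python
from h import *
T=cam("top");W=cam("wrist");S=cam("side")
z=.143-.044+.012
P=lambda c,p,zz=z: ray(c,[p],zz)[0,:2]
hub=np.array([.5028,-.2486])
hs={"top":P(T,(359+168*.35-.4,162+206*.35-.4)),"side1":P(S,(384.2,307.8)),"side2":P(S,(407.2,348.2)),"wrist":P(W,(301,198))}
for k,v in hs.items(): d=v-hub; print(k,v.round(4),np.linalg.norm(d).round(4),np.degrees(np.arctan2(d[1],d[0])).round(1))
print("stud wrist",P(W,(305,183),.062))
print("bottom-face hole offsets ok; pos",bot.get_obs()["eef_pos"])
```

```text
top [ 0.482 -0.21 ] 0.0439 118.3
side1 [ 0.4821 -0.2145] 0.0399 121.3
side2 [ 0.4839 -0.2892] 0.0448 -115.0
wrist [ 0.549  -0.2496] 0.0462 -1.3
stud wrist [ 0.549781   -0.25046307]
bottom-face hole offsets ok; pos [ 0.50469661 -0.24977338  0.14372649]
```

```bash
python3 -m inch '[[-0.002,-0.001,0,0],[0,0,0.02,0],[0,0,0.015,0],[0,0,0.01,0],[0,0,0.005,0],[0,0,0.005,0],[0,0,0,0],[0,0,0,0]]'
python3 rem.py 0.5028 -0.2486 0.082
python3 - <<'E'
from h import *
save(cam("wrist"),"pics/w2.png")
S=cam("side");cv2.imwrite("pics/s2.png",cv2.resize(S["color"][250:430,310:490],(540,540))[:,:,::-1])
E
```

```text
t: 9.4
eef_pos: [0.5028, -0.2484, 0.0883]
tool_rot: [0.0, 0.995, -0.101, 0.0]
contact_force: [-0.6, 0.2, -5.6]
gripper_width: 0.438
grasp_force: 61.7
tool shift [0.     0.0002 0.0063] yaw -11.57 pos [ 0.5028 -0.2484  0.0883] tilt [ 7.e-04 -3.e-04 -1.e+00] q7 -1.4936172939394066 t 9.4 F [-0.6  0.2 -5.6]
```

View pics/s2.png

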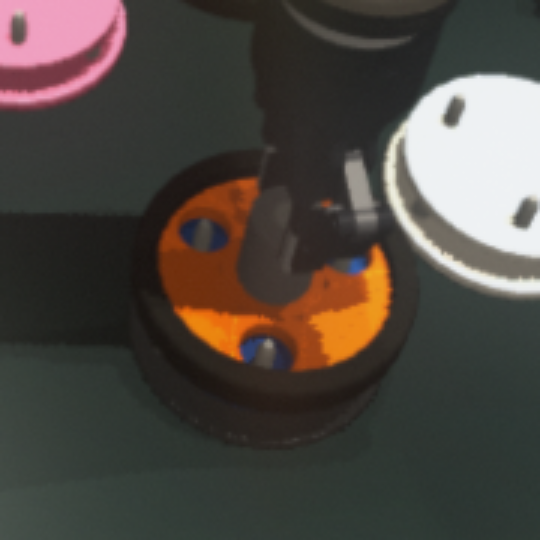

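The studs stand through the holes at crop (204,235) and (266,352), well clear of the edges, and there is no contact force. I lower the last few millimetres slowly.

```bash
python3 -m inch '[[0,0,0.002,0],[0,0,0.002,0],[0,0,0.001,0],[0,0,0,0],[0,0,0,0],[0,0,0,0]]'
python3 -m inch '[[0,0,0.001,0],[0,0,0,0],[0,0,0,0]]'
python3 -m inch '[[0,0,0.001,0],[0,0,0,0],[0,0,0,0]]'
```

```text
t: 10.1
eef_pos: [0.5025, -0.2482, 0.0829]
tool_rot: [0.0, 0.995, -0.101, 0.0]
contact_force: [-0.1, 0.3, -5.4]
gripper_width: 0.436
grasp_force: 61.7
t: 10.4
eef_pos: [0.5026, -0.2483, 0.0821]
tool_rot: [0.0, 0.995, -0.101, 0.0]
contact_force: [-0.9, 0.2, -3.1]
gripper_width: 0.436
grasp_force: 61.9
t: 10.7
eef_pos: [0.5026, -0.2483, 0.082]
tool_rot: [0.0, 0.995, -0.101, 0.0]
contact_force: [-3.3, 2.0, 4.5]
gripper_width: 0.435
grasp_force: 62.9
```

Seated: TCP is at 0.082, as expected, and the flange carries the weight. Now release and rise.

```bash
python3 -m inch '[[0,0,0,0],[0,0,0,0],[0,0,0,0],[0,0,0,0],[0,0,0,0],[0,0,0,0],[0,0,0,0],[0,0,0,0]]' 0.0854
python3 -m inch '[[0,0,-0.01,0],[0,0,-0.02,0],[0,0,-0.03,0],[0,0,-0.03,0],[0,0,-0.03,0],[-0.04,0.0,-0.02,0],[0,0.03,0,0],[0,0.04,0,0],[0,0.04,0,0],[0,0.04,0,0],[0,0,0,0],[0,0,0,0]]'
python3 - <<'E'
from h import *
S=cam("side");T=cam("top")
cv2.imwrite("pics/f.png",np.hstack([cv2.resize(S["color"][250:430,310:490],(400,400)),cv2.resize(T["color"][162:302,359:499],(400,400))])[:,:,::-1])
E
```

```text
t: 11.5
eef_pos: [0.5025, -0.2482, 0.0809]
tool_rot: [-0.0, 0.995, -0.101, 0.0]
contact_force: [-1.0, 0.1, -0.2]
gripper_width: 1.0
grasp_force: 0.0
t: 12.7
eef_pos: [0.4327, -0.3878, 0.2213]
tool_rot: [-0.0, 0.995, -0.102, 0.0]
contact_force: [1.5, 0.4, 0.6]
gripper_width: 1.001
grasp_force: 0.0
```

View pics/f.png

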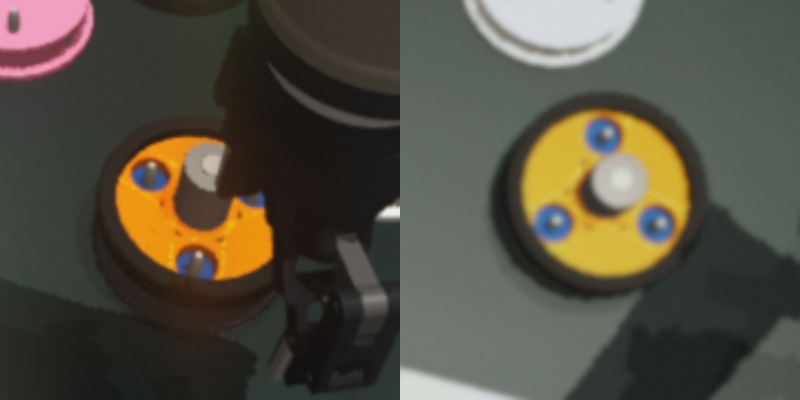

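The wheel lies flat on the hub. All three studs stand in the holes at top crop (604,135), (552,222) and (657,223), and the gripper is clear.

```bash
python3 -c "
from station import bot
print(bot.hand_in())"
```

```text
the job is handed in; nothing more can be done
None
```

The orange wheel was lowered in the hand onto the blue hub, lies flat on the flange with all three studs through its holes, and was let go at about 11.5 s of robot time; the yellow wheel was not touched, and the job is handed in.

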